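# Check the hand brakes of a parked walking cart

### The job

Before its owner walks home from the paper-cutting class, check both hand brakes of the walking cart parked at the table, first the lever on your left and then the one on your right as you face the cart from the table. Press each lever in towards the bar with the outside of your fingers until it firmly stops, short of the grip, hold it there for about a second and let it spring fully out again. Do not pinch a lever, touch the rubber grips, force anything, or disturb the things on the table.

Things in the scene. Friction and masses are not known exactly. Their poses are not given: they have to be found in the camera images.
- handle: U-shaped handle (25 mm tube, posts 430 mm apart) of a walking cart fixed on the floor past the table's far edge, nose under the table. Origin: middle of the level bar, on its axis, 150 to 200 mm above the table. z up, y along the bar to the robot's left, x level, away from the robot: the way the levers are pressed. Cart turned up to 0.22 rad. Nothing rises over 20 mm above the bar's axis.
- left_lever (a joint): Aluminium brake lever, robot's left, on the robot's side of the bar, level, 10 mm below its axis. 0 = out; grows as pressed in; firm stop at 0.30 rad, about 21 mm short of the grip; springs back. Upright pivot at (-34, 50, -10) mm in the handle's frame; straight blade 10 mm thick, 14 mm deep runs outward along the bar to a ball end 122 mm from the pivot, 55 mm clear of the grip when out.
- right_lever (a joint): The same lever mirrored, on the robot's right: pivot at (-34, -50, -10) mm in the handle's frame, blade towards -y. Values, spring and stop as for the left.
- left_press (a point): Where to press the left lever: on the outer face of its blade (towards the robot), half-way up its depth, 85 mm from the pivot. It moves with the lever, about 25 mm towards the bar from out to stop. Pressing here takes about 3 N to start and 6.5 N near the stop; the stop itself is hard: the force then rises at once.
- right_press (a point): The same point on the right lever.
- left_grip: Left black rubber grip, 32 mm thick (39 mm at its inner collar), on the bar from 64 to 186 mm left of its middle. Not to be touched. Origin at the handle's origin.
- right_grip: Right black rubber grip, mirrored. Not to be touched. Origin at the handle's origin.
- glue: Bystander: white glue bottle with orange cap, 42 mm thick, 115 mm tall, standing loose on the table. Origin: centre of its foot.
- tape: Bystander: yellow roll of tape lying flat, 90 mm across, 24 mm high. Origin: centre of its underside.
- tray: Bystander: white tray with scissors and pens, 150 x 270 x 32 mm. Origin: centre of its underside.
- basket: Bystander: lime-green plastic basket with paper rolls, 150 x 215 x 110 mm. Origin: centre of its underside.

How it is judged:
By the outcome, as a careful person would: the job done as asked, in the order asked, and still so for the second after the job is handed in, with the robot touching nothing.
It also fails if it takes over 58 s, if anything falls off the work surface, if the arm or the gripper's body presses on something with over 40 N, if the wrist force passes 120 N, or if a joint passes its speed limit or range.

### The arm

A 6-joint arm with a two-finger parallel gripper is mounted at the origin on the work surface. World frame = base frame: x ahead of the robot, y to its left, z up, the work surface at z = 0. Lengths are in mm, angles in rad, forces in N, time in s.
With the tool pointing down it reaches from about 350 to 775 mm from the base axis. Payload 5.5 kg.
Tool frame: the origin (TCP) lies between the finger pads; the fingertips stand tips_ahead ahead of it and the grasp point (between the pads) lies 6 mm ahead of it (tips_ahead is the distance from the TCP to the fingertips, in mm); z points along the fingers, y is the direction in which the jaws open and shut (so a half turn about z gives the same grasp; the last joint's range is limited). The gripper opens to 85 mm and grips with 20 to 120 N. Pads are 22 mm wide; open, the fingers measure 114 mm over their backs; the gripper's body (76 mm by 85 mm) begins 54 mm behind the grasp point. The pads swing forward as they close: fully open they stand 13 mm farther back than shut.
Start: joints at [1.177, 0.313, 0.046, 1.304, 0, 1.431], TCP at [144.395, 556.614, 256.323] pointing down, gripper open.
Joint ranges: [-2.76, 2.76], [-0.86, 1.69], [-1.03, 1.26], [-2.2, 2.34], [-1.47, 1.5], [-3.14, 3.14]. Speed limits (rad/s): [2.57, 2.57, 3.14, 3.14, 3.14, 3.14].

### API

Orientations are given as a unit quaternion [x, y, z, w].
In Python, from plant import state, capture, camera_model, job_done, tips_ahead gives the robot as it stands.
- The arm moves only by the tool drive_tool, never from a script. Its argument "deltas" is a list of rows, each an object of numbers: "tx", "ty", "tz": the shift along the world's x, y, z each as a share of 0.2 m, from -1 to 1; "twist": the turn about the world's z as a share of 360 degrees, from -1 to 1. A call has exactly 8 rows; each row is the pose to reach, as a shift and turn from the pose commanded when the call began, turning the shorter way round; what a row does not reach only later rows make up. A row lasts 1/12 s, in which the tool goes at most 41.7 mm and 7.16 degrees, less where a joint would pass 70% of its speed; a pose out of reach is approached as far as the arm can. A call with a number of a shift or a turn outside -1 to 1 is refused whole. A call with a gripper value outside its range is refused whole. "fingers" is the opening in per cent of the stroke, from 0 (shut) to 100 (fully open), set as the call begins (left out, the last holds). The fingers move at their own pace and stop on an object; the grip force is fixed at half the most. Time passes only in rows, so rows that repeat a pose let the fingers close, or fill a call up. It gives the time, the measured TCP pose, the force and the opening at its end, in the units of the state.
- state(): the state, without advancing time (a new reading comes with each control period).
- capture(name): name is "scene" or "top" or "wrist"; returns (picture, depth): 400x640x3 uint8, blue, green, red; 400x640 float32, mm along the optical axis (not along the pixel's ray), 0 where there is no reading.
- camera_model(name): a dict with "fx", "fy", "cx", "cy" (pixels), "R" (3x3) and "t" (3): a world point X has camera coordinates R X + t. Camera axes: x right, y down, z forward; pixel columns grow to the right and rows downward; lengths in mm; the calibration is good to about 2 mm. A picture is of the moment at which its call begins: read the wrist's pose just before it. camera_model takes no time and is no camera call; for the wrist camera it gives the pose at the moment of the call.
- job_done(): hands the job in, once; it reports no verdict.
The state is a dict: "time_s": time; "joints": joint angles; "joint_velocities": joint speeds; "joint_efforts": joint torques, N m; "tcp_pos": TCP position; "tool_rot": TCP orientation; "contact_force": force on the tool from outside, world axes, zero at the start; "torque": the same for the moment, N m; "finger_gap": opening from 0.0 (shut) to 1.0 (fully open).
Only numpy, scipy, OpenCV 4.12 (cv2) and the standard library are available. Lean on these libraries where they do the work, as an engineer would, in place of code of your own. Each camera call takes 0.05 s, during which the arm holds its last target.

## Working session

There is one attempt and no reset: what is moved stays moved. The work goes in short steps, Python scripts to look and compute and a tool call to move; the robot and the scene stay as the last step left them, time stands still between calls to the robot, and variables do not carry over. Pictures are saved under pics/ and viewed, and the job is handed in when it is done.

Besides the shell and the picture viewer there is one more tool, called after "Call:" in YAML: its name, and indented under it one key for each argument. drive_tool: Moves the arm, as the interface text tells. Its arguments: {"type":"object","properties":{"deltas":{"type":"array","items":{"type":"object","properties":{"tx":{"type":"number","minimum":-1,"maximum":1},"ty":{"type":"number","minimum":-1,"maximum":1},"tz":{"type":"number","minimum":-1,"maximum":1},"twist":{"type":"number","minimum":-1,"maximum":1}}}},"fingers":{"type":"number"}},"required":["deltas"]}

```bash
ls; mkdir -p pics
python3 - <<'E'
from plant import *
import cv2,numpy as np
s=state();print(s, tips_ahead if not callable(tips_ahead) else tips_ahead())
for n in("scene","top"):
    p,d=capture(n);cv2.imwrite(f"pics/{n}0.png",p);np.save(f"pics/{n}0.npy",d)
    m=camera_model(n);print(n,m)
E
```

```text
pics
{'time_s': 0.0, 'joints': array([1.17738496e+00, 3.14014410e-01, 4.49857024e-02, 1.30360004e+00,
       4.71494800e-06, 1.43117524e+00]), 'joint_velocities': array([ 4.42074937e-04, -5.80385669e-04,  2.01793817e-04,  4.97243521e-06,
       -1.22415779e-04,  1.54648868e-03]), 'joint_efforts': array([ 1.71646725e-04, -4.80631149e+01,  2.98528790e+01,  1.95566023e-02,
       -4.48624280e-05, -7.96286599e-06]), 'tcp_pos': array([144.2087612 , 556.1451936 , 255.40360959]), 'tool_rot': array([ 1.26554813e-01,  9.91959193e-01, -8.83240972e-04, -2.43578358e-04]), 'contact_force': array([-0.33026005,  0.12189242, -0.35136057]), 'torque': array([ 0.00985206,  0.01785294, -0.0034612 ]), 'finger_gap': 1.0009897652637523} 25.0
scene {'fx': 425.2930208340426, 'fy': 425.2930208340426, 'cx': 322.4949381431486, 'cy': 205.24296613229882, 'R': array([[ 0.3309982 ,  0.94360756, -0.0067055 ],
       [ 0.51454832, -0.18644055, -0.8369468 ],
       [-0.79099951,  0.27357758, -0.54724317]]), 't': array([-135.71967354, -136.28543078, 1461.32228362])}
top {'fx': 427.6258416012415, 'fy': 427.6258416012415, 'cx': 324.8453345733303, 'cy': 200.11073421217526, 'R': array([[-0.01577879, -0.99980318, -0.01202632],
       [-0.99384007,  0.01700196, -0.10951183],
       [ 0.10969475,  0.01022427, -0.99391274]]), 't': array([5.14819885e-01, 4.77597471e+02, 1.24376622e+03])}
```

View pics/scene0.png

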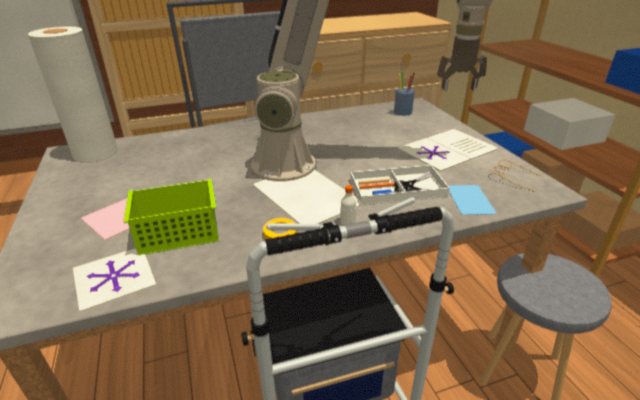

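View pics/top0.png

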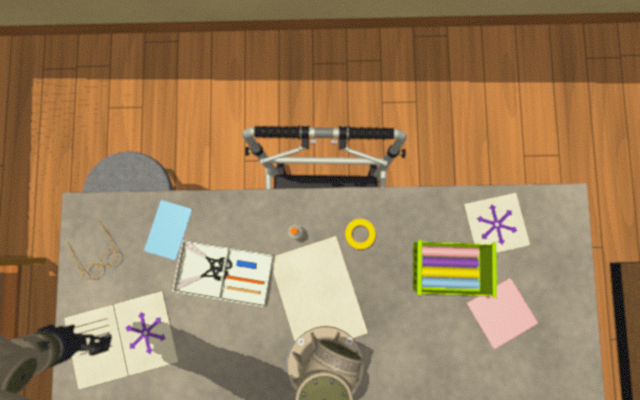

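Run:
```python
import cv2,numpy as np
p=cv2.imread("pics/top0.png");cv2.imwrite("pics/topc.png",cv2.resize(p[110:200,235:415],None,fx=4.4,fy=4.4,interpolation=cv2.INTER_CUBIC))
p=cv2.imread("pics/scene0.png");cv2.imwrite("pics/scenec.png",cv2.resize(p[160:290,240:460],None,fx=3.6,fy=3.6,interpolation=cv2.INTER_CUBIC))
```

```text
(no output)
```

View pics/topc.png

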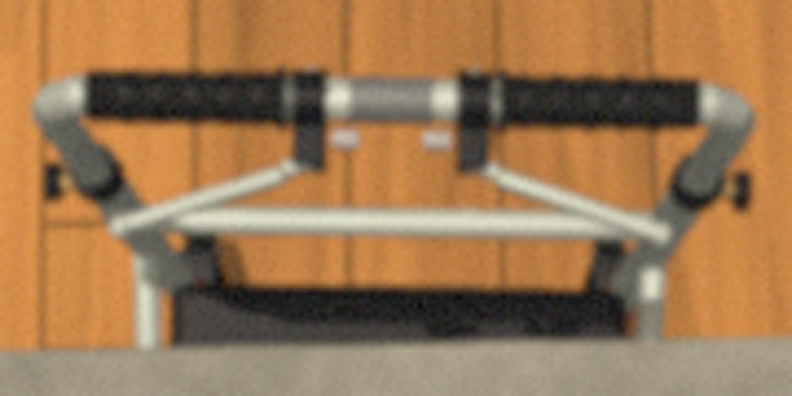

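View pics/scenec.png

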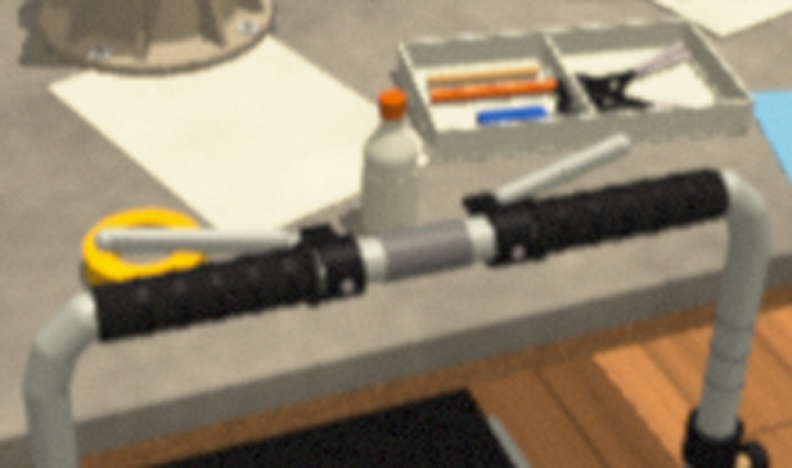

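```bash
cat > h.py <<'E'
import numpy as np
from plant import camera_model
from scipy.optimize import least_squares
def proj(n,X):
    m=camera_model(n);c=np.asarray(X)@m["R"].T+m["t"];return np.c_[m["fx"]*c[:,0]/c[:,2]+m["cx"],m["fy"]*c[:,1]/c[:,2]+m["cy"]]
def pts(q):
    x,y,z,a,b,c=q
    P=np.array([[0,186,0],[0,-186,0],[-34-122*np.sin(b),50+122*np.cos(b),-10],[-34-122*np.sin(c),-50-122*np.cos(c),-10]])
    R=np.array([[np.cos(a),-np.sin(a),0],[np.sin(a),np.cos(a),0],[0,0,1]])
    return P@R.T+[x,y,z]
E
python3 - <<'E'
from h import *
T=np.array([[85,94],[700,104],[118,226],[660,235]])/4.4+[235,110]
S=np.array([[722,190],[97,312],[622,143],[105,240]])/3.6+[240,160]
f=lambda q:np.r_[(proj("top",pts(q))-T).ravel(),(proj("scene",pts(q))-S).ravel()]
r=least_squares(f,[650,0,170,0,.3,.3]);print(r.x,r.fun.reshape(-1,2).round(1))
d=np.load("pics/top0.npy")
for c,rr in ((270,131.8),(380,133),(325,132)):
    print(d[int(rr)-2:int(rr)+3,c])
    m=camera_model("top");z=d[int(round(rr)),c];print(m["R"].T@(np.array([(c-m["cx"])/m["fx"]*z,(rr-m["cy"])/m["fy"]*z,z])-m["t"]))
d=np.load("pics/scene0.npy");m=camera_model("scene")
for c,rr in ((355,223),(430,213),(280,242)):
    z=d[rr,c];print(m["R"].T@(np.array([(c-m["cx"])/m["fx"]*z,(rr-m["cy"])/m["fy"]*z,z])-m["t"]))
d=np.load("pics/top0.npy");m=camera_model("top")
for n,(c,rr) in dict(glue=(296,233),tape=(360,220),tray=(176,270),ball=(262,161),ballr=(385,163)).items():
    z=d[rr,c];print(n,m["R"].T@(np.array([(c-m["cx"])/m["fx"]*z,(rr-m["cy"])/m["fy"]*z,z])-m["t"]))
E
```

```text
[ 6.42619635e+02 -6.70857799e+00  1.76636130e+02 -3.72208773e-02
  3.73490393e-01  3.59499865e-01] [[-1.  -0.3]
 [-1.1 -0.1]
 [-0.7 -0.4]
 [-0.9 -0.8]
 [-1.3  0.4]
 [-1.3  0. ]
 [-0.8  0.2]
 [ 0.2 -0.4]]
[1127.7426 1126.0499 1126.1571 1128.0634 1126.8047]
[643.34603597 132.79964241 188.78149185]
[1121.4055 1120.85   1127.4395 1123.3826 1124.1217]
[ 635.45684749 -157.19017749  185.55541797]
[1127.7993 1128.5355 1123.2501 1127.9673 1127.8303]
[639.24249737 -12.28552253 191.67883437]
[637.49347133  -9.50467504 188.74452774]
[658.17408667 149.49953798 189.36748815]
[ 647.57951897 -166.64872613  189.84194565]
glue [378.88795426  73.23349021 102.05062603]
tape [ 416.93894091 -110.43144637   22.53154886]
tray [279.33296042 429.74398281  32.30640719]
ball [568.78339631 156.48074483 172.5719841 ]
ballr [ 557.40106656 -169.54298325  172.8649997 ]
```

Call:
drive_tool:
  deltas:
    - {"tx": 0.08,"ty": -0.09,"twist": -0.0196}
    - {"tx": 0.16,"ty": -0.19,"twist": -0.039}
    - {"tx": 0.24,"ty": -0.28,"twist": -0.059}
    - {"tx": 0.32,"ty": -0.375,"twist": -0.078}
    - {"tx": 0.4,"ty": -0.47,"twist": -0.098}
    - {"tx": 0.48,"ty": -0.56,"twist": -0.118}
    - {"tx": 0.56,"ty": -0.66,"twist": -0.137}
    - {"tx": 0.64,"ty": -0.75,"twist": -0.157}
  fingers: 0

```text
schema error: expected keys tx, ty, tz, twist
```

Call:
drive_tool:
  deltas:
    - {"tx": 0.08,"ty": -0.09}
    - {"tx": 0.16,"ty": -0.19}
    - {"tx": 0.24,"ty": -0.28}
    - {"tx": 0.32,"ty": -0.375}
    - {"tx": 0.4,"ty": -0.47}
    - {"tx": 0.48,"ty": -0.56}
    - {"tx": 0.56,"ty": -0.66}
    - {"tx": 0.64,"ty": -0.75}

```text
schema error: expected keys tx, ty, tz, twist
```

Call:
drive_tool:
  deltas:
    - {"tx": 0.08,"ty": -0.09}
    - {"tx": 0.16,"ty": -0.19}
    - {"tx": 0.24,"ty": -0.28}
    - {"tx": 0.32,"ty": -0.375}
    - {"tx": 0.4,"ty": -0.47}
    - {"tx": 0.48,"ty": -0.56}
    - {"tx": 0.56,"ty": -0.66}
    - {"tx": 0.62,"ty": -0.75}

```text
schema error: expected keys tx, ty, tz, twist
```

Call:
drive_tool:
  deltas:
    - {"tx": 0.08,"ty": -0.09,"tz": 0,"twist": -0.0196}
    - {"tx": 0.16,"ty": -0.19,"tz": 0,"twist": -0.039}
    - {"tx": 0.24,"ty": -0.28,"tz": 0,"twist": -0.059}
    - {"tx": 0.32,"ty": -0.375,"tz": 0,"twist": -0.078}
    - {"tx": 0.4,"ty": -0.47,"tz": 0,"twist": -0.098}
    - {"tx": 0.48,"ty": -0.56,"tz": 0,"twist": -0.118}
    - {"tx": 0.56,"ty": -0.66,"tz": 0,"twist": -0.137}
    - {"tx": 0.64,"ty": -0.75,"tz": 0,"twist": -0.157}
  fingers: 0

```text
time_s: 0.77
tcp_pos: [272.7, 405.2, 255.9]
tool_rot: [0.583, 0.812, -0.0, 0.0]
contact_force: [0.2, -0.1, -0.7]
finger_gap: -0.003
```

Call:
drive_tool:
  deltas:
    - {"tx": 0.08,"ty": -0.09,"tz": 0,"twist": 0}
    - {"tx": 0.16,"ty": -0.19,"tz": 0,"twist": 0}
    - {"tx": 0.24,"ty": -0.28,"tz": 0,"twist": 0}
    - {"tx": 0.32,"ty": -0.375,"tz": 0,"twist": 0}
    - {"tx": 0.4,"ty": -0.47,"tz": 0,"twist": 0}
    - {"tx": 0.48,"ty": -0.56,"tz": 0,"twist": 0}
    - {"tx": 0.56,"ty": -0.66,"tz": 0,"twist": 0}
    - {"tx": 0.64,"ty": -0.75,"tz": 0,"twist": 0}

```text
time_s: 1.43
tcp_pos: [400.7, 255.3, 256.0]
tool_rot: [0.581, 0.814, -0.0, -0.0]
contact_force: [-0.2, -0.1, 0.3]
finger_gap: -0.003
```

Call:
drive_tool:
  deltas:
    - {"tx": 0.09,"ty": -0.11,"tz": 0,"twist": 0}
    - {"tx": 0.18,"ty": -0.22,"tz": 0,"twist": 0}
    - {"tx": 0.27,"ty": -0.33,"tz": 0,"twist": 0}
    - {"tx": 0.36,"ty": -0.44,"tz": 0,"twist": 0}
    - {"tx": 0.45,"ty": -0.54,"tz": 0,"twist": 0}
    - {"tx": 0.55,"ty": -0.65,"tz": 0,"twist": 0}
    - {"tx": 0.62,"ty": -0.75,"tz": 0,"twist": 0}
    - {"tx": 0.62,"ty": -0.75,"tz": 0,"twist": 0}

```text
time_s: 2.1
tcp_pos: [526.8, 103.3, 255.5]
tool_rot: [0.583, 0.813, -0.0, 0.001]
contact_force: [0.4, -1.9, -0.7]
finger_gap: -0.003
```

Run:
```python
from plant import *
import cv2,numpy as np
s=state();print(s['tcp_pos'], tips_ahead if not callable(tips_ahead) else tips_ahead())
from h import proj
ims=[]
for n in("wrist","top","scene"):
    m=camera_model(n);p,d=capture(n);np.save(f"pics/{n}1.npy",d);ims.append(p);print(n,m if n=="wrist" else"")
cv2.imwrite("pics/wrist1.png",ims[0])
cv2.imwrite("pics/c1.png",np.vstack([cv2.resize(ims[1][110:200,235:415],None,fx=3.3,fy=3.3),cv2.resize(ims[2][110:240,260:458],None,fx=3,fy=2.2)]))
```

```text
[526.80834299 103.32745909 255.47039176] 25.0
wrist {'fx': 295.43717381077107, 'fy': 295.43717381077107, 'cx': 312.5863725046845, 'cy': 196.58538540469638, 'R': array([[ 9.47186087e-01,  3.20684444e-01,  7.06424619e-05],
       [ 3.03808532e-01, -8.97411211e-01,  3.19927328e-01],
       [ 1.02659112e-01, -3.03009252e-01, -9.47442083e-01]]), 't': array([-531.97615774, -107.53020002,  355.84067628])}
top 
scene
```

View pics/wrist1.png

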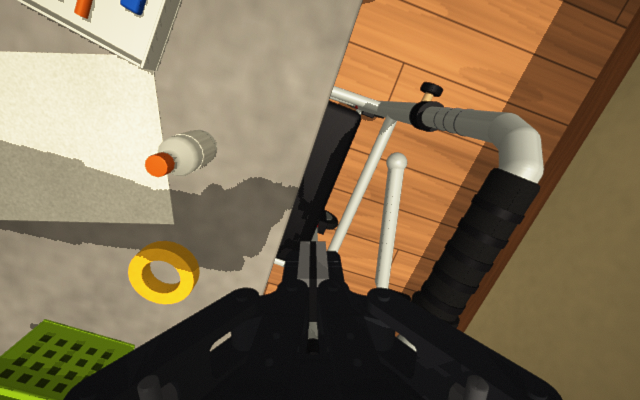

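View pics/c1.png

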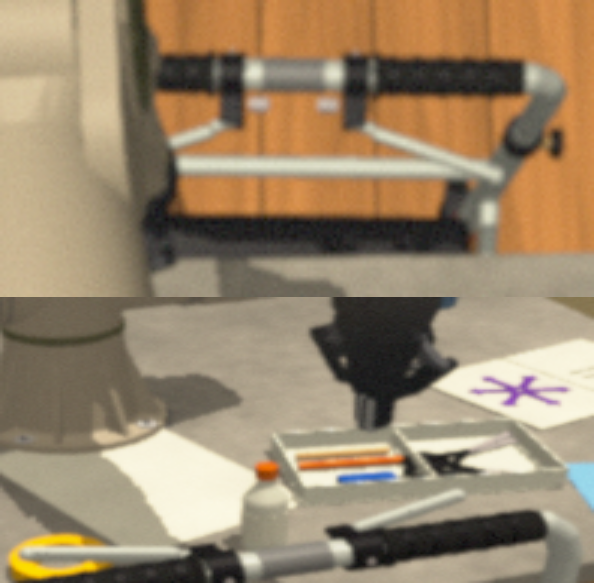

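Run:
```python
from plant import *
import numpy as np
from scipy.spatial.transform import Rotation as Ro
from h import *
m=camera_model("wrist");d=np.load("pics/wrist1.npy");s=state()
v,u=np.mgrid[0:400,0:640];z=d
X=np.stack([(u-m["cx"])/m["fx"]*z,(v-m["cy"])/m["fy"]*z,z],-1).reshape(-1,3)
ok=z.ravel()>0
W=(X-m["t"])@m["R"]
L=Ro.from_quat(s["tool_rot"]).inv().apply(W-s["tcp_pos"])
g=ok&(L[:,2]<32)&(np.abs(L[:,0])<90)&(np.abs(L[:,1])<120)
L=L[g]
print(len(L),d.min())
for a in range(-45,30,5):
    k=(L[:,2]>=a)&(L[:,2]<a+5)
    if k.any():print(a,k.sum(),L[k].min(0).round(),L[k].max(0).round())
# refine lever in wrist: ball centre ray at z=166
def ray(u,v,zw):
    r=m["R"].T@np.array([(u-m["cx"])/m["fx"],(v-m["cy"])/m["fy"],1]);c=-m["R"].T@m["t"];return c+r*(zw-c[2])/r[2]
print("ball",ray(397,160,166),"blade",ray(384,285,166),ray(391,220,166),"grip end edge",ray(515,182,176))
print(pts([641,-8,176,-.037,.367,.367]).round())
for (u,v) in((397,160),(391,220),(385,275),(490,240),(470,270)):
    zz=d[v,u];print((m["R"].T@(np.array([(u-m["cx"])/m["fx"]*zz,(v-m["cy"])/m["fy"]*zz,zz])-m["t"])).round(1))
```

```text
39319 0.0
-45 3610 [-10. -51. -45.] [ 19.  49. -40.]
-40 2361 [-10. -47. -40.] [ 18.  47. -35.]
-35 3258 [-10. -43. -35.] [ 14.  44. -30.]
-30 2953 [-11. -39. -30.] [ 15.  38. -25.]
-25 1622 [-11. -35. -25.] [ 15.  35. -20.]
-20 767 [ -8. -30. -20.] [ 15.  30. -15.]
-15 576 [-11. -18. -15.] [ 14.  18. -10.]
-10 255 [ -8. -14. -10.] [13. 13. -5.]
-5 362 [  7. -14.  -5.] [13. 13. -0.]
0 342 [  7. -14.   0.] [13. 13.  5.]
5 310 [  7. -14.   5.] [13. 13. 10.]
10 270 [  7. -14.  10.] [12. 13. 15.]
15 217 [  7. -14.  15.] [12. 13. 20.]
20 72 [11. -7. 20.] [12.  6. 24.]
ball [566.6829091  164.56628542 166.        ] blade [599.04933078  66.2832607  166.        ] [581.2129289  121.02418196 166.        ] grip end edge [646.33999355 177.82041717 176.        ]
[[ 648.  178.  176.]
 [ 634. -194.  176.]
 [ 569.  159.  166.]
 [ 557. -169.  166.]]
[564.7 165.1 171.9]
[578.9 122.8 171.7]
[593.2  78.5 172. ]
[641.1 136.9 190.3]
[640.  111.3 189.8]
```

Call:
drive_tool:
  deltas:
    - {"tx": 0,"ty": 0,"tz": -0.08,"twist": 0}
    - {"tx": 0,"ty": 0,"tz": -0.16,"twist": 0}
    - {"tx": 0,"ty": 0,"tz": -0.24,"twist": 0}
    - {"tx": 0,"ty": 0,"tz": -0.32,"twist": 0}
    - {"tx": 0,"ty": 0,"tz": -0.4,"twist": 0}
    - {"tx": 0.05,"ty": 0.012,"tz": -0.4,"twist": 0}
    - {"tx": 0.1,"ty": 0.025,"tz": -0.4,"twist": 0}
    - {"tx": 0.1,"ty": 0.025,"tz": -0.4,"twist": 0}

```text
time_s: 2.92
tcp_pos: [544.7, 113.1, 176.1]
tool_rot: [0.58, 0.815, 0.0, 0.0]
contact_force: [0.7, 1.2, 0.3]
finger_gap: -0.002
```

Run:
```python
from plant import *
import cv2,numpy as np
s=state();print(s['tcp_pos'],s['contact_force'],s['joints'])
p,d=capture("wrist");np.save("pics/wrist2.npy",d);cv2.imwrite("pics/wrist2.png",p)
s=state();print(s['tcp_pos'],s['contact_force'])
```

```text
[544.74585737 113.10282744 176.09615212] [0.65135951 1.15250597 0.25022465] [ 6.02572610e-02  3.12995129e-01 -1.54001359e-01  1.10323890e+00
  3.36199810e-04  1.29780718e+00]
[544.04138221 112.85029263 176.24959557] [ 0.26684039 -0.3824451   0.50182597]
```

View pics/wrist2.png

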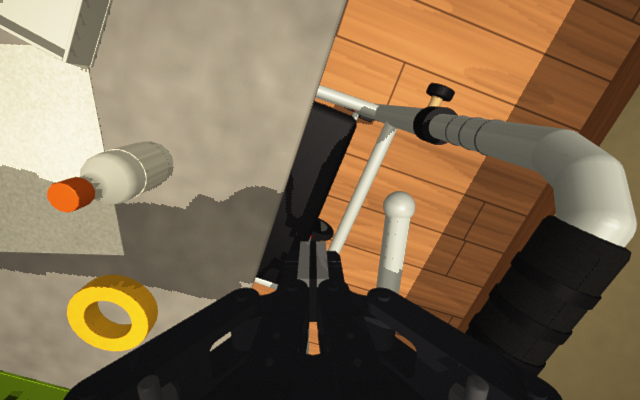

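Call:
drive_tool:
  deltas:
    - {"tx": 0.02,"ty": 0.006,"tz": 0,"twist": 0}
    - {"tx": 0.04,"ty": 0.012,"tz": 0,"twist": 0}
    - {"tx": 0.055,"ty": 0.017,"tz": 0,"twist": 0}
    - {"tx": 0.07,"ty": 0.021,"tz": 0,"twist": 0}
    - {"tx": 0.08,"ty": 0.024,"tz": 0,"twist": 0}
    - {"tx": 0.09,"ty": 0.027,"tz": 0,"twist": 0}
    - {"tx": 0.1,"ty": 0.03,"tz": 0,"twist": -0.002}
    - {"tx": 0.11,"ty": 0.034,"tz": 0,"twist": -0.004}

```text
time_s: 3.63
tcp_pos: [565.6, 118.4, 176.2]
tool_rot: [0.592, 0.806, -0.001, -0.001]
contact_force: [-3.6, -0.3, 3.0]
finger_gap: 0.003
```

Call:
drive_tool:
  deltas:
    - {"tx": 0.011,"ty": 0.006,"tz": 0,"twist": -0.005}
    - {"tx": 0.022,"ty": 0.011,"tz": 0,"twist": -0.01}
    - {"tx": 0.033,"ty": 0.016,"tz": 0,"twist": -0.015}
    - {"tx": 0.044,"ty": 0.021,"tz": 0,"twist": -0.02}
    - {"tx": 0.055,"ty": 0.026,"tz": 0,"twist": -0.025}
    - {"tx": 0.065,"ty": 0.03,"tz": 0,"twist": -0.03}
    - {"tx": 0.075,"ty": 0.033,"tz": 0,"twist": -0.034}
    - {"tx": 0.085,"ty": 0.036,"tz": 0,"twist": -0.038}

```text
time_s: 4.3
tcp_pos: [581.7, 126.4, 176.2]
tool_rot: [0.683, 0.73, -0.001, -0.002]
contact_force: [-5.8, 2.6, 3.4]
finger_gap: 0.0
```

Run:
```python
from plant import *
import cv2,numpy as np
p,d=capture("wrist");cv2.imwrite("pics/wrist3.png",p)
s=state();print(s['tcp_pos'],s['contact_force'],s['torque'])
```

```text
[582.02181131 126.49438814 176.15515758] [-5.88992047  2.85294891  2.84292296] [0.42920372 1.07128693 0.00147269]
```

View pics/wrist3.png

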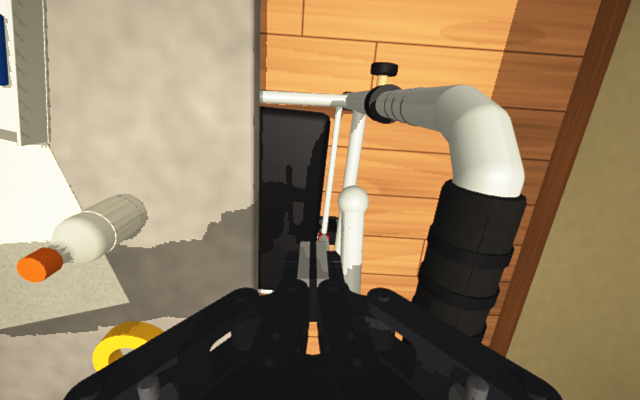

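Call:
drive_tool:
  deltas:
    - {"tx": 0.004,"ty": 0,"tz": 0,"twist": -0.001}
    - {"tx": 0.008,"ty": 0,"tz": 0,"twist": -0.002}
    - {"tx": 0.012,"ty": 0.001,"tz": 0,"twist": -0.003}
    - {"tx": 0.015,"ty": 0.001,"tz": 0,"twist": -0.004}
    - {"tx": 0.015,"ty": 0.001,"tz": 0,"twist": -0.004}
    - {"tx": 0.015,"ty": 0.001,"tz": 0,"twist": -0.004}
    - {"tx": 0.015,"ty": 0.001,"tz": 0,"twist": -0.004}
    - {"tx": 0.015,"ty": 0.001,"tz": 0,"twist": -0.004}

```text
time_s: 5.02
tcp_pos: [584.2, 126.9, 176.0]
tool_rot: [0.692, 0.722, -0.001, -0.002]
contact_force: [-7.0, 2.8, 2.7]
finger_gap: 0.001
```

Call:
drive_tool:
  deltas:
    - {"tx": 0.003,"ty": 0,"tz": 0,"twist": -0.001}
    - {"tx": 0.006,"ty": 0,"tz": 0,"twist": -0.002}
    - {"tx": 0.008,"ty": 0,"tz": 0,"twist": -0.003}
    - {"tx": 0.01,"ty": 0,"tz": 0,"twist": -0.004}
    - {"tx": 0.01,"ty": 0,"tz": 0,"twist": -0.004}
    - {"tx": 0.01,"ty": 0,"tz": 0,"twist": -0.004}
    - {"tx": 0.01,"ty": 0,"tz": 0,"twist": -0.004}
    - {"tx": 0.01,"ty": 0,"tz": 0,"twist": -0.004}

```text
time_s: 5.68
tcp_pos: [586.1, 127.1, 175.9]
tool_rot: [0.701, 0.713, -0.001, -0.002]
contact_force: [-7.5, 3.9, 3.2]
finger_gap: -0.002
```

Call:
drive_tool:
  deltas:
    - {"tx": 0.003,"ty": 0,"tz": 0,"twist": 0}
    - {"tx": 0.006,"ty": 0,"tz": 0,"twist": 0}
    - {"tx": 0.008,"ty": 0,"tz": 0,"twist": 0}
    - {"tx": 0.01,"ty": 0,"tz": 0,"twist": 0}
    - {"tx": 0.01,"ty": 0,"tz": 0,"twist": 0}
    - {"tx": 0.01,"ty": 0,"tz": 0,"twist": 0}
    - {"tx": 0.01,"ty": 0,"tz": 0,"twist": 0}
    - {"tx": 0.01,"ty": 0,"tz": 0,"twist": 0}

```text
time_s: 6.35
tcp_pos: [587.8, 127.3, 175.9]
tool_rot: [0.701, 0.713, -0.001, -0.003]
contact_force: [-7.3, 4.8, 3.3]
finger_gap: 0.002
```

Call:
drive_tool:
  deltas:
    - {"tx": 0.003,"ty": 0,"tz": 0,"twist": 0}
    - {"tx": 0.006,"ty": 0,"tz": 0,"twist": 0}
    - {"tx": 0.008,"ty": 0,"tz": 0,"twist": 0}
    - {"tx": 0.01,"ty": 0,"tz": 0,"twist": 0}
    - {"tx": 0.01,"ty": 0,"tz": 0,"twist": 0}
    - {"tx": 0.01,"ty": 0,"tz": 0,"twist": 0}
    - {"tx": 0.01,"ty": 0,"tz": 0,"twist": 0}
    - {"tx": 0.01,"ty": 0,"tz": 0,"twist": 0}

```text
time_s: 7.02
tcp_pos: [588.2, 127.3, 175.8]
tool_rot: [0.701, 0.713, -0.002, -0.004]
contact_force: [-12.0, 4.8, 5.7]
finger_gap: 0.001
```

Run:
```python
from plant import *
import cv2,numpy as np
p,d=capture("wrist");cv2.imwrite("pics/wrist4.png",p)
s=state();print(s['tcp_pos'],s['contact_force'],s['torque'])
```

```text
[588.23256492 127.32935066 175.8401178 ] [-11.87320357   4.17927143   7.04031468] [0.88529278 2.16798799 0.02948764]
```

View pics/wrist4.png

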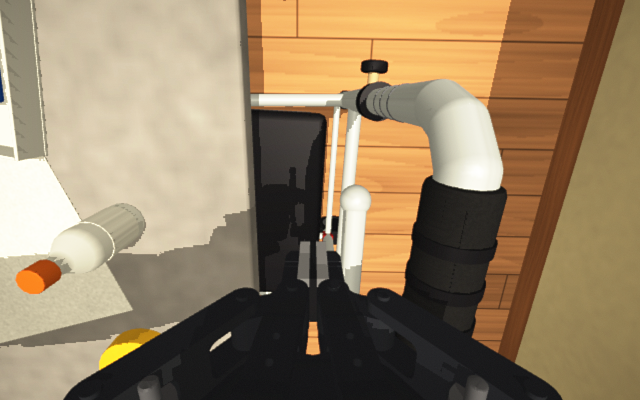

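Call:
drive_tool:
  deltas:
    - {"tx": 0.002,"ty": 0,"tz": 0,"twist": 0}
    - {"tx": 0.002,"ty": 0,"tz": 0,"twist": 0}
    - {"tx": 0.002,"ty": 0,"tz": 0,"twist": 0}
    - {"tx": 0.002,"ty": 0,"tz": 0,"twist": 0}
    - {"tx": 0.002,"ty": 0,"tz": 0,"twist": 0}
    - {"tx": 0.002,"ty": 0,"tz": 0,"twist": 0}
    - {"tx": 0.002,"ty": 0,"tz": 0,"twist": 0}
    - {"tx": 0.002,"ty": 0,"tz": 0,"twist": 0}

```text
time_s: 7.73
tcp_pos: [588.3, 127.3, 175.8]
tool_rot: [0.701, 0.713, -0.002, -0.004]
contact_force: [-13.7, 4.9, 7.4]
finger_gap: -0.007
```

Call:
drive_tool:
  deltas:
    - {"tx": 0,"ty": 0,"tz": 0,"twist": 0}
    - {"tx": 0,"ty": 0,"tz": 0,"twist": 0}
    - {"tx": 0,"ty": 0,"tz": 0,"twist": 0}
    - {"tx": -0.025,"ty": 0,"tz": 0,"twist": 0.004}
    - {"tx": -0.05,"ty": -0.004,"tz": 0,"twist": 0.012}
    - {"tx": -0.075,"ty": -0.014,"tz": 0,"twist": 0.022}
    - {"tx": -0.1,"ty": -0.025,"tz": 0,"twist": 0.032}
    - {"tx": -0.125,"ty": -0.036,"tz": 0,"twist": 0.042}

```text
time_s: 8.4
tcp_pos: [566.3, 118.2, 175.8]
tool_rot: [0.6, 0.8, -0.001, -0.001]
contact_force: [-3.3, -1.4, -1.3]
finger_gap: -0.001
```

Call:
drive_tool:
  deltas:
    - {"tx": -0.025,"ty": -0.01,"tz": 0,"twist": 0.005}
    - {"tx": -0.05,"ty": -0.018,"tz": 0,"twist": 0.005}
    - {"tx": -0.075,"ty": -0.026,"tz": 0,"twist": 0.005}
    - {"tx": -0.1,"ty": -0.034,"tz": 0,"twist": 0.005}
    - {"tx": -0.125,"ty": -0.042,"tz": 0,"twist": 0.005}
    - {"tx": -0.15,"ty": -0.05,"tz": 0.05,"twist": 0.005}
    - {"tx": -0.17,"ty": -0.055,"tz": 0.1,"twist": 0.005}
    - {"tx": -0.17,"ty": -0.055,"tz": 0.1,"twist": 0.005}

```text
time_s: 9.07
tcp_pos: [534.3, 107.6, 199.2]
tool_rot: [0.589, 0.808, 0.001, 0.001]
contact_force: [0.8, 0.8, 1.0]
finger_gap: 0.002
```

Run:
```python
from plant import *
import cv2,numpy as np
m=camera_model("wrist")
p,d=capture("wrist");cv2.imwrite("pics/wrist5.png",p)
s=state();print(s['tcp_pos'],s['contact_force'],s['tool_rot'])
def ray(u,v,zw):
    r=m["R"].T@np.array([(u-m["cx"])/m["fx"],(v-m["cy"])/m["fy"],1]);c=-m["R"].T@m["t"];return c+r*(zw-c[2])/r[2]
for v in range(100,290,20):
  for u in range(320,470,1): pass
np.savez("pics/m5.npz",R=m["R"],t=m["t"])
```

```text
[534.69195187 107.62381324 198.45125362] [0.30541513 0.3864728  0.21391189] [0.58860039 0.80842187 0.00122143 0.00147423]
```

View pics/wrist5.png

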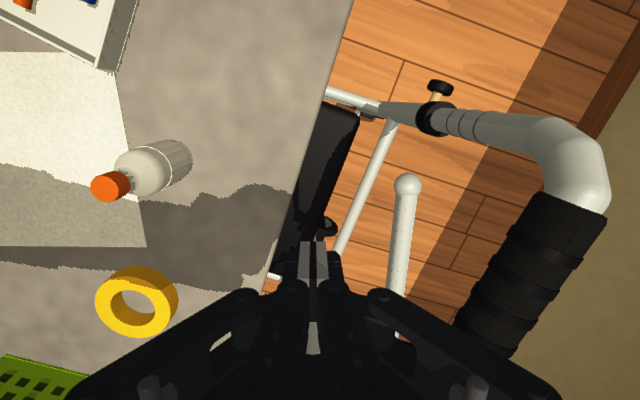

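Call:
drive_tool:
  deltas:
    - {"tx": 0,"ty": 0,"tz": 0.1,"twist": 0}
    - {"tx": 0,"ty": 0,"tz": 0.2,"twist": -0.019}
    - {"tx": 0,"ty": 0,"tz": 0.27,"twist": -0.038}
    - {"tx": 0,"ty": -0.12,"tz": 0.27,"twist": -0.057}
    - {"tx": 0,"ty": -0.24,"tz": 0.27,"twist": -0.076}
    - {"tx": 0,"ty": -0.36,"tz": 0.27,"twist": -0.095}
    - {"tx": 0,"ty": -0.48,"tz": 0.27,"twist": -0.114}
    - {"tx": 0,"ty": -0.6,"tz": 0.27,"twist": -0.114}

```text
time_s: 9.78
tcp_pos: [534.1, -13.4, 250.6]
tool_rot: [0.836, 0.549, 0.0, 0.0]
contact_force: [0.0, -0.2, 0.1]
finger_gap: 0.002
```

Call:
drive_tool:
  deltas:
    - {"tx": 0,"ty": -0.1,"tz": 0,"twist": 0}
    - {"tx": 0,"ty": -0.2,"tz": 0,"twist": 0}
    - {"tx": 0,"ty": -0.3,"tz": 0,"twist": 0}
    - {"tx": 0,"ty": -0.4,"tz": 0,"twist": 0}
    - {"tx": 0,"ty": -0.48,"tz": 0,"twist": 0}
    - {"tx": 0,"ty": -0.54,"tz": 0,"twist": 0}
    - {"tx": 0,"ty": -0.54,"tz": 0,"twist": 0}
    - {"tx": 0,"ty": -0.54,"tz": 0,"twist": 0}

```text
time_s: 10.45
tcp_pos: [533.9, -120.6, 250.3]
tool_rot: [0.835, 0.55, 0.0, -0.0]
contact_force: [-0.3, 1.2, -0.1]
finger_gap: 0.003
```

Run:
```python
from plant import *
import cv2,numpy as np
p,d=capture("wrist");m=camera_model("wrist");cv2.imwrite("pics/wrist6.png",p)
p,d=capture("top");cv2.imwrite("pics/top6.png",cv2.resize(p[110:200,235:415],None,fx=4.4,fy=4.4,interpolation=cv2.INTER_CUBIC))
s=state();print(s['tcp_pos'],s['contact_force'],s['tool_rot'])
np.savez("pics/m6.npz",R=m["R"],t=m["t"])
```

```text
[ 533.78436142 -119.64059999  250.31542878] [-0.5243943   0.03852266  1.28385809] [ 8.34403884e-01  5.51153441e-01  9.37026793e-05 -1.82198072e-04]
```

View pics/wrist6.png

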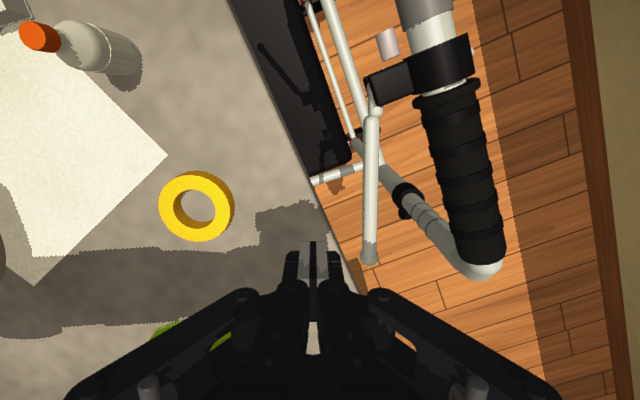

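View pics/top6.png

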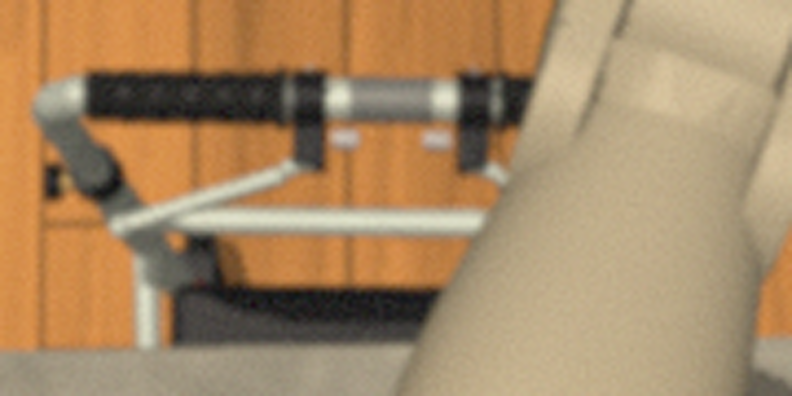

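Run:
```python
import numpy as np
from plant import camera_model
k=camera_model("wrist")
def ray(f,u,v,zw):
    m=np.load(f)
    r=m["R"].T@np.array([(u-k["cx"])/k["fx"],(v-k["cy"])/k["fy"],1]);c=-m["R"].T@m["t"];return (c+r*(zw-c[2])/r[2]).round(1)
print("left ball",ray("pics/m5.npz",408,186,166))
for u,v in((369,257),(372,125),(371,180),(370,230)): print(ray("pics/m6.npz",u,v,166))
```

```text
left ball [570.4 159.6 166. ]
[ 559.7 -167.9  166. ]
[595.  -75.3 166. ]
[ 581.7 -110.6  166. ]
[ 568.1 -146.7  166. ]
```

Call:
drive_tool:
  deltas:
    - {"tx": 0,"ty": 0,"tz": -0.08,"twist": 0}
    - {"tx": 0,"ty": 0,"tz": -0.16,"twist": 0}
    - {"tx": 0,"ty": 0,"tz": -0.24,"twist": 0}
    - {"tx": 0,"ty": 0,"tz": -0.32,"twist": 0}
    - {"tx": 0,"ty": 0,"tz": -0.37,"twist": 0}
    - {"tx": 0.01,"ty": 0,"tz": -0.37,"twist": 0}
    - {"tx": 0.01,"ty": 0,"tz": -0.37,"twist": 0}
    - {"tx": 0.01,"ty": 0,"tz": -0.37,"twist": 0}

```text
time_s: 11.22
tcp_pos: [536.5, -120.2, 177.2]
tool_rot: [0.834, 0.551, 0.0, 0.001]
contact_force: [0.6, -0.2, 0.3]
finger_gap: 0.004
```

Call:
drive_tool:
  deltas:
    - {"tx": 0.02,"ty": -0.008,"tz": 0,"twist": 0}
    - {"tx": 0.04,"ty": -0.016,"tz": 0,"twist": 0}
    - {"tx": 0.055,"ty": -0.022,"tz": 0,"twist": 0}
    - {"tx": 0.07,"ty": -0.028,"tz": 0,"twist": 0}
    - {"tx": 0.08,"ty": -0.032,"tz": 0,"twist": 0}
    - {"tx": 0.09,"ty": -0.037,"tz": 0,"twist": 0}
    - {"tx": 0.1,"ty": -0.042,"tz": 0,"twist": 0.003}
    - {"tx": 0.11,"ty": -0.048,"tz": 0,"twist": 0.005}

```text
time_s: 11.88
tcp_pos: [557.1, -129.8, 176.2]
tool_rot: [0.825, 0.565, -0.001, -0.001]
contact_force: [-3.8, 2.1, 2.1]
finger_gap: 0.002
```

Run:
```python
from plant import *
import cv2,numpy as np
p,d=capture("wrist");cv2.imwrite("pics/wrist7.png",p)
s=state();print(s['tcp_pos'],s['contact_force'],s['torque'])
```

```text
[ 557.46899501 -130.01071848  176.20425887] [-2.40726087  0.61057017  1.97077346] [ 0.18066909  0.57917978 -0.01077058]
```

View pics/wrist7.png

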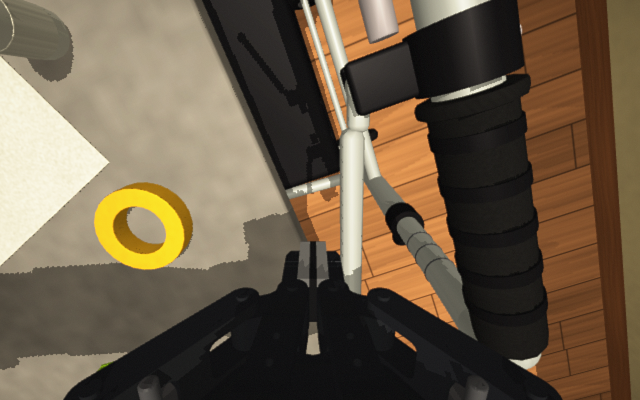

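Call:
drive_tool:
  deltas:
    - {"tx": 0.011,"ty": -0.007,"tz": 0,"twist": 0.005}
    - {"tx": 0.022,"ty": -0.014,"tz": 0,"twist": 0.01}
    - {"tx": 0.033,"ty": -0.02,"tz": 0,"twist": 0.015}
    - {"tx": 0.044,"ty": -0.026,"tz": 0,"twist": 0.02}
    - {"tx": 0.055,"ty": -0.031,"tz": 0,"twist": 0.025}
    - {"tx": 0.065,"ty": -0.036,"tz": 0,"twist": 0.03}
    - {"tx": 0.075,"ty": -0.04,"tz": 0,"twist": 0.034}
    - {"tx": 0.085,"ty": -0.044,"tz": 0,"twist": 0.038}

```text
time_s: 12.6
tcp_pos: [573.3, -139.1, 176.2]
tool_rot: [0.752, 0.659, -0.001, -0.001]
contact_force: [-6.1, -1.0, 2.9]
finger_gap: 0.0
```

Call:
drive_tool:
  deltas:
    - {"tx": 0.004,"ty": -0.001,"tz": 0,"twist": 0.002}
    - {"tx": 0.008,"ty": -0.002,"tz": 0,"twist": 0.004}
    - {"tx": 0.012,"ty": -0.003,"tz": 0,"twist": 0.005}
    - {"tx": 0.015,"ty": -0.004,"tz": 0,"twist": 0.005}
    - {"tx": 0.015,"ty": -0.004,"tz": 0,"twist": 0.005}
    - {"tx": 0.015,"ty": -0.004,"tz": 0,"twist": 0.005}
    - {"tx": 0.015,"ty": -0.004,"tz": 0,"twist": 0.005}
    - {"tx": 0.015,"ty": -0.004,"tz": 0,"twist": 0.005}

```text
time_s: 13.27
tcp_pos: [576.0, -140.1, 176.2]
tool_rot: [0.743, 0.67, -0.002, -0.001]
contact_force: [-6.9, -1.7, 3.0]
finger_gap: 0.004
```

Call:
drive_tool:
  deltas:
    - {"tx": 0.003,"ty": 0,"tz": 0,"twist": 0}
    - {"tx": 0.006,"ty": 0,"tz": 0,"twist": 0}
    - {"tx": 0.008,"ty": 0,"tz": 0,"twist": 0}
    - {"tx": 0.01,"ty": 0,"tz": 0,"twist": 0}
    - {"tx": 0.01,"ty": 0,"tz": 0,"twist": 0}
    - {"tx": 0.01,"ty": 0,"tz": 0,"twist": 0}
    - {"tx": 0.01,"ty": 0,"tz": 0,"twist": 0}
    - {"tx": 0.01,"ty": 0,"tz": 0,"twist": 0}

```text
time_s: 13.93
tcp_pos: [577.8, -140.4, 176.1]
tool_rot: [0.743, 0.67, -0.002, -0.001]
contact_force: [-7.3, -3.9, 3.8]
finger_gap: 0.001
```

Call:
drive_tool:
  deltas:
    - {"tx": 0.003,"ty": 0,"tz": 0,"twist": 0}
    - {"tx": 0.006,"ty": 0,"tz": 0,"twist": 0}
    - {"tx": 0.008,"ty": 0,"tz": 0,"twist": 0}
    - {"tx": 0.01,"ty": 0,"tz": 0,"twist": 0}
    - {"tx": 0.01,"ty": 0,"tz": 0,"twist": 0}
    - {"tx": 0.01,"ty": 0,"tz": 0,"twist": 0}
    - {"tx": 0.01,"ty": 0,"tz": 0,"twist": 0}
    - {"tx": 0.01,"ty": 0,"tz": 0,"twist": 0}

```text
time_s: 14.6
tcp_pos: [579.2, -140.6, 176.1]
tool_rot: [0.743, 0.67, -0.003, -0.001]
contact_force: [-8.8, -3.8, 3.9]
finger_gap: -0.001
```

Call:
drive_tool:
  deltas:
    - {"tx": 0.003,"ty": 0,"tz": 0,"twist": 0}
    - {"tx": 0.006,"ty": 0,"tz": 0,"twist": 0}
    - {"tx": 0.008,"ty": 0,"tz": 0,"twist": 0}
    - {"tx": 0.01,"ty": 0,"tz": 0,"twist": 0}
    - {"tx": 0.01,"ty": 0,"tz": 0,"twist": 0}
    - {"tx": 0.01,"ty": 0,"tz": 0,"twist": 0}
    - {"tx": 0.01,"ty": 0,"tz": 0,"twist": 0}
    - {"tx": 0.01,"ty": 0,"tz": 0,"twist": 0}

```text
time_s: 15.27
tcp_pos: [579.5, -140.6, 176.1]
tool_rot: [0.743, 0.669, -0.004, -0.002]
contact_force: [-14.9, -4.1, 7.5]
finger_gap: -0.003
```

Run:
```python
from plant import *
import cv2,numpy as np
p,d=capture("wrist");cv2.imwrite("pics/wrist8.png",p)
s=state();print(s['tcp_pos'],s['contact_force'],s['torque'])
```

```text
[ 579.39169934 -140.63013977  176.08339718] [-15.25310931  -4.23483446   8.21104152] [-0.75760722  2.68705262 -0.05610578]
```

View pics/wrist8.png

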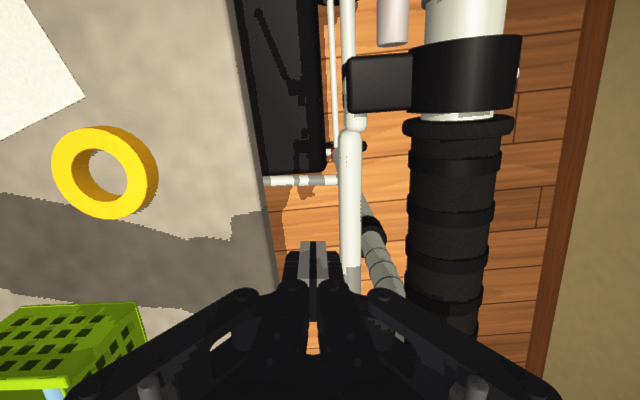

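Call:
drive_tool:
  deltas:
    - {"tx": 0,"ty": 0,"tz": 0,"twist": 0}
    - {"tx": 0,"ty": 0,"tz": 0,"twist": 0}
    - {"tx": 0,"ty": 0,"tz": 0,"twist": 0}
    - {"tx": 0,"ty": 0,"tz": 0,"twist": 0}
    - {"tx": 0,"ty": 0,"tz": 0,"twist": 0}
    - {"tx": 0,"ty": 0,"tz": 0,"twist": 0}
    - {"tx": 0,"ty": 0,"tz": 0,"twist": 0}
    - {"tx": -0.025,"ty": 0,"tz": 0,"twist": -0.004}

```text
time_s: 15.98
tcp_pos: [576.5, -139.9, 176.0]
tool_rot: [0.751, 0.66, -0.002, -0.001]
contact_force: [-5.1, 2.8, 3.3]
finger_gap: 0.001
```

Call:
drive_tool:
  deltas:
    - {"tx": -0.025,"ty": 0.004,"tz": 0,"twist": -0.008}
    - {"tx": -0.05,"ty": 0.014,"tz": 0,"twist": -0.018}
    - {"tx": -0.075,"ty": 0.026,"tz": 0,"twist": -0.028}
    - {"tx": -0.1,"ty": 0.038,"tz": 0,"twist": -0.039}
    - {"tx": -0.125,"ty": 0.05,"tz": 0,"twist": -0.044}
    - {"tx": -0.15,"ty": 0.06,"tz": 0,"twist": -0.044}
    - {"tx": -0.175,"ty": 0.07,"tz": 0,"twist": -0.044}
    - {"tx": -0.2,"ty": 0.08,"tz": 0,"twist": -0.044}

```text
time_s: 16.65
tcp_pos: [538.7, -123.6, 176.4]
tool_rot: [0.834, 0.551, 0.0, 0.0]
contact_force: [0.1, 0.2, -0.4]
finger_gap: -0.002
```

Call:
drive_tool:
  deltas:
    - {"tx": -0.04,"ty": 0.015,"tz": 0,"twist": 0}
    - {"tx": -0.08,"ty": 0.03,"tz": 0.05,"twist": 0}
    - {"tx": -0.12,"ty": 0.03,"tz": 0.15,"twist": 0}
    - {"tx": -0.16,"ty": 0.03,"tz": 0.25,"twist": 0}
    - {"tx": -0.2,"ty": 0.03,"tz": 0.35,"twist": 0}
    - {"tx": -0.25,"ty": 0.03,"tz": 0.4,"twist": 0}
    - {"tx": -0.3,"ty": 0.03,"tz": 0.4,"twist": 0}
    - {"tx": -0.3,"ty": 0.03,"tz": 0.4,"twist": 0}

```text
time_s: 17.32
tcp_pos: [477.0, -117.4, 256.8]
tool_rot: [0.835, 0.551, 0.0, 0.0]
contact_force: [-0.7, 0.6, 1.1]
finger_gap: -0.001
```

Run:
```python
from plant import *
import cv2,numpy as np
s=state();print(s['time_s'],s['tcp_pos'],s['contact_force'])
p,d=capture("wrist");cv2.imwrite("pics/wrist9.png",p)
p,d=capture("scene");cv2.imwrite("pics/scene9.png",p);cv2.imwrite("pics/scene9c.png",cv2.resize(p[160:290,240:460],None,fx=3.6,fy=3.6,interpolation=cv2.INTER_CUBIC))
```

```text
17.3167 [ 477.00247879 -117.35335371  256.82978817] [-0.66611601  0.59742963  1.10540288]
```

View pics/scene9c.png

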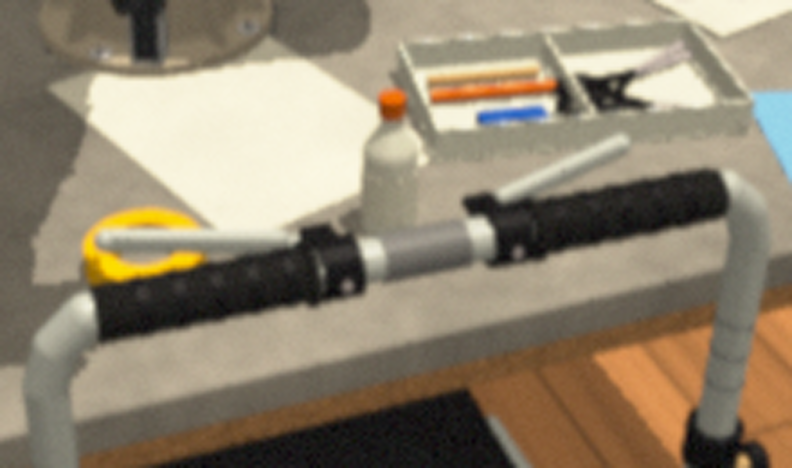

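View pics/scene9.png

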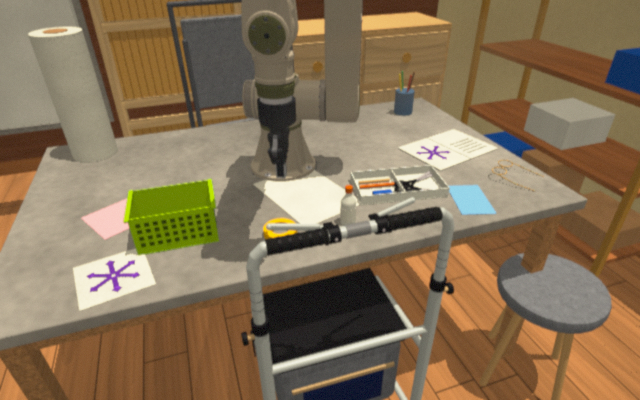

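View pics/wrist9.png

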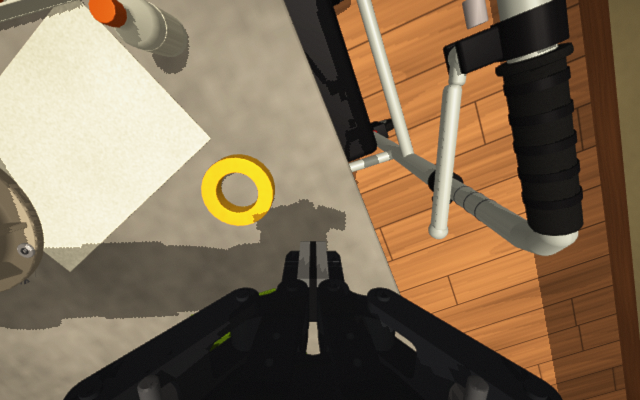

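Both levers are back out: in the scene crop the ball ends sit at (622,143) and (105,240), the same pixels as before. The glue bottle, tape, tray and basket have not moved, and the robot is clear of everything.

```bash
python3 -c "
from plant import *
print(job_done())"
```

```text
the job is handed in; nothing more can be done
None
```

I checked both hand brakes, the left lever first and then the right, and handed the job in at about 17.4 s of the 58 s allowed. No verdict was reported.

- **Pressing:** I pressed each lever at its press point with the back of the shut fingers, turning the tool along with the lever. I stopped once the force rose at once while the tool stopped advancing. The force along the press direction went from about 7 to 12–14 N on the left, and from about 9 to 15 N on the right.
- **Hold and release:** I held each lever at its stop for about 1.1–1.4 s, estimated from the force readings. I then eased off along the same path, so the lever followed the fingers out.
- **Levers afterwards:** In the last pictures both ball ends are at the same pixels as at the start, so both levers are fully out.
- **Surroundings:** The glue, tape, tray and basket look unmoved. The wrist pictures at each stop show clear space between the fingers and the grip.
- **Robot:** It stands clear of everything. The last force reading was about 1 N with nothing touching, which is the sensor's noise level.

No check failed. There was one small disagreement: at their stops the tool was about 1–2 mm further in than I had predicted, within the camera calibration error.

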